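Find and release the latched key on a headlamp test set

TASK

One of the four identical keys on the headlamp test set has been left latched down, so that its lamp terminals are live. Tap the keys lightly with the fingertips, one after the other, from the leftmost to the rightmost as the robot faces them, lifting off after each and pushing none of them in, and feel which one is latched. Only after all four taps press that key right down and let it go, so that it springs up level with the other three; leave everything else on the bench where it is.

Things in the scene. Friction and masses are not known exactly. Their poses are not given: they have to be found in the camera images.
- tester: grey steel lamp test set, 200 mm deep (x), 360 mm wide (y), fixed; flat deck 75 mm above the bench. Origin: centre of its underside; z up, x away from the operator, y to the operator's left. The four keys stand in a row along y, 35 mm on the operator's side (-x) of the centre, 46 mm apart, in a plate 4 mm thick. Terminals 20 mm high stand 65 mm behind the row, a raised back 42 mm high 90 mm behind it
- cap_1: the leftmost key: a square black cap 30 x 30 mm with rounded edges, like the other three. Origin: centre of its top face; z up; x and y as the test set's. Its top is 93 mm above the bench when the key is up, 87.4 mm when latched, 81 mm when pushed to the stop
- cap_2: the second from the left key: a square black cap 30 x 30 mm with rounded edges, like the other three. Origin: centre of its top face; z up; x and y as the test set's. Its top is 93 mm above the bench when the key is up, 87.4 mm when latched, 81 mm when pushed to the stop
- cap_3: the third from the left key: a square black cap 30 x 30 mm with rounded edges, like the other three. Origin: centre of its top face; z up; x and y as the test set's. Its top is 93 mm above the bench when the key is up, 87.4 mm when latched, 81 mm when pushed to the stop
- cap_4: the rightmost key: a square black cap 30 x 30 mm with rounded edges, like the other three. Origin: centre of its top face; z up; x and y as the test set's. Its top is 93 mm above the bench when the key is up, 87.4 mm when latched, 81 mm when pushed to the stop
- key_1 (a joint): depth of the leftmost key in m: 0 up, 0.0056 latched, 0.012 at its stop. Spring: an up key starts to move at 2 N, takes 5 N at 6.5 mm, 7.4 N at the stop; a latched key does not yield below 4.5 N. Pushed past about 11 mm and let go, an up key latches and a latched one springs up. A light tap is 2.5 to 4 N; an up key sunk by more than 7.5 mm counts as pushed in
- key_2 (a joint): depth of the second from the left key in m: 0 up, 0.0056 latched, 0.012 at its stop. Spring: an up key starts to move at 2 N, takes 5 N at 6.5 mm, 7.4 N at the stop; a latched key does not yield below 4.5 N. Pushed past about 11 mm and let go, an up key latches and a latched one springs up. A light tap is 2.5 to 4 N; an up key sunk by more than 7.5 mm counts as pushed in
- key_3 (a joint): depth of the third from the left key in m: 0 up, 0.0056 latched, 0.012 at its stop. Spring: an up key starts to move at 2 N, takes 5 N at 6.5 mm, 7.4 N at the stop; a latched key does not yield below 4.5 N. Pushed past about 11 mm and let go, an up key latches and a latched one springs up. A light tap is 2.5 to 4 N; an up key sunk by more than 7.5 mm counts as pushed in
- key_4 (a joint): depth of the rightmost key in m: 0 up, 0.0056 latched, 0.012 at its stop. Spring: an up key starts to move at 2 N, takes 5 N at 6.5 mm, 7.4 N at the stop; a latched key does not yield below 4.5 N. Pushed past about 11 mm and let go, an up key latches and a latched one springs up. A light tap is 2.5 to 4 N; an up key sunk by more than 7.5 mm counts as pushed in
- screw_tin: a flat round steel tin, 44 mm across and 19 mm high, lying loose on the test set's deck to the right of the keys; stays where it is. Origin: centre of its underside
- screwdriver: a screwdriver with a wooden handle, 170 mm long, lying loose on the bench in front of the test set; stays where it is. Origin: its middle, underside
- bulb: a headlamp bulb with a brass base, 38 mm across and 63 mm high, standing loose in front of the test set; stays where it is. Origin: centre of its underside
- bulb_carton: a small cardboard carton 46 x 46 x 75 mm, standing loose left of the test set; stays where it is. Origin: centre of its underside
- rim: a copper headlamp rim, 190 mm across and 18 mm high, lying on the bench at the right; stays where it is. Origin: centre of its underside
- shell: a brass headlamp shell, a dome 170 mm across and 125 mm high, at the left; stays where it is. Origin: centre of its underside
- hammer: a hammer 270 mm long, lying on the bench at the right; stays where it is. Origin: its middle, underside
- cup: a clear plastic cup 70 mm across and 95 mm high, at the far left; stays where it is. Origin: centre of its underside

How it is judged:
By the outcome, as a careful person would: the job done as asked, in the order asked, and still so for the second after the job is handed in, with the robot touching nothing.
It also fails if it takes over 48 s, if anything falls off the work surface, if the arm or the gripper's body presses on something with over 40 N, if the wrist force passes 120 N, or if a joint passes its speed limit or range.

ROBOT

A 6-joint arm with a two-finger parallel gripper is mounted at the origin on the work surface. World frame = base frame: x ahead of the robot, y to its left, z up, the work surface at z = 0. Lengths are in m, angles in rad, forces in N, time in s.
With the tool pointing down it reaches from about 0.325 to 0.925 m from the base axis. Payload 3.1 kg.
Tool frame: the origin (TCP) lies at the very end of the fingers, on their centre line; the grasp point (between the pads) lies 19 mm behind it; z points along the fingers, y is the direction in which the jaws open and shut (so a half turn about z gives the same grasp; the last joint's range is limited). The gripper opens to 85 mm and grips with 20 to 120 N. Pads are 22 mm wide; open, the fingers measure 114 mm over their backs; the gripper's body (76 mm by 85 mm) begins 54 mm behind the grasp point. The pads swing forward as they close: fully open they stand 13 mm farther back than shut.
Start: joints at [-1.28, 0.217, 1.613, -0, 1.311, -0.112], TCP at [0.245, -0.575, 0.231] pointing down, gripper open.
Joint ranges: [-2.75, 2.75], [-0.78, 2.1], [0.31, 2.55], [-1.13, 4.27], [0.13, 2.63], [-2.58, 2.58]. Speed limits (rad/s): [2.79, 2.79, 3.14, 3.14, 3.14, 3.14].

INTERFACE

Orientations are given as a unit quaternion [x, y, z, w].
In Python, from rig import monitor, optics, bot gives the robot as it stands. The module is installed in compiled form; this text tells all that it offers.
- The arm moves only by the tool servo_tool, never from a script. Its argument "motion" is a list of rows, each an object of numbers: "tx", "ty", "tz": the shift along the tool's x, y, z in m; "ax", "ay", "az": the turn, a rotation vector about the tool's x, y, z in rad; "jaw": the closure, from -1 (fully open) to 1 (shut). A call has 1 to 10 rows; each row is the pose to reach, as a shift and turn from the pose commanded when the call began, along the tool's axes at that moment; what a row does not reach only later rows make up. A row lasts 1/8 s, in which the tool goes at most 62.5 mm and 10.7 degrees, less where a joint would pass 70% of its speed; a pose out of reach is approached as far as the arm can. A call with a gripper value outside its range is refused whole. The fingers move at their own pace and stop on an object; the grip force is fixed at half the most. Time passes only in rows, so rows that repeat a pose let the fingers close. It gives the time, the measured TCP pose, the force and the opening at its end, in the units of the state.
- monitor.state(): the state, without advancing time (a new reading comes with each control period).
- optics.get_image(name): name is "side" or "top" or "wrist"; returns (picture, depth): 384x512x3 uint8, red, green, blue; 384x512 float32, m along the optical axis (not along the pixel's ray), 0 where there is no reading.
- optics.camera_model(name): a dict with "mtx" (3x3 intrinsics, pixels), "R" (3x3) and "t" (3): a world point X has camera coordinates R X + t; the wrist camera has in their place "T_tool_cam" (4x4, takes a point from camera to tool coordinates, whose origin is the TCP and whose axes are the flange's). Camera axes: x right, y down, z forward; pixel columns grow to the right and rows downward; lengths in m; the calibration is good to about 2 mm. A picture is of the moment at which its call begins: read the wrist's pose just before it. camera_model takes no time and is no camera call.
- bot.finish_job(): hands the job in, once; it reports no verdict.
Trained networks look in the newest picture that a camera, given by its name, has taken for a name from the list of things; names that differ only in an ending like _2 or _b are one class to them, and where a whole thing is asked for, a point or a joint stands for the part that bears it (a point fixed in the world has none). Each returns a list of dicts, best first, with "conf" (0 to 1); they miss things now and then, are a little off and sometimes report something else, mostly with a low value. They report only what shows in the picture. A call takes as long as a camera call.
- optics.masks_of(name, camera): "pixels" (384x512 bool, what is visible of it) and "extent" ([left, top, width, height] in pixels, round what is visible of it).
- optics.mark_of(name, camera): "centre" ([column, row] in pixels: a listed point, or the origin of a listed thing).
The state is a dict: "clock": time; "joint_positions": joint angles; "qd": joint speeds; "joint_efforts": joint torques, N m; "position": TCP position; "tool_rot": TCP orientation; "wrist_force": force on the tool from outside, world axes, zero at the start; "wrist_torque": the same for the moment, N m; "grip_width": finger opening in m.
Only numpy, scipy, OpenCV 4.12 (cv2) and the standard library are available. Lean on these libraries where they do the work, as an engineer would, in place of code of your own. Each camera call takes 0.05 s, during which the arm holds its last target.

## Working session

There is one attempt and no reset: what is moved stays moved. The work goes in short steps, Python scripts to look and compute and a tool call to move; the robot and the scene stay as the last step left them, time stands still between calls to the robot, and variables do not carry over. Pictures are saved under pics/ and viewed, and the job is handed in when it is done.

Besides the shell and the picture viewer there is one more tool, called after "Call:" as name(argument=value, ...) on one line, values as JSON. servo_tool: Moves the arm, as the interface text tells. Its arguments: {"type":"object","properties":{"motion":{"type":"array","items":{"type":"object","properties":{"tx":{"type":"number"},"ty":{"type":"number"},"tz":{"type":"number"},"ax":{"type":"number"},"ay":{"type":"number"},"az":{"type":"number"},"jaw":{"type":"number"}}}}},"required":["motion"]}

```bash
mkdir -p pics; cat > h.py <<'E'
import numpy as np,cv2
from rig import monitor,optics,bot
def world(cam,px,d):
    m=optics.camera_model(cam);K=np.array(m["mtx"])
    c=np.linalg.inv(K)@np.array([px[0],px[1],1.])*d
    return np.array(m["R"]).T@(c-np.array(m["t"]))
E
python3 - <<'E'
from h import *
s=monitor.state();print({k:np.round(v,4).tolist() for k,v in s.items()})
ims=[]
for c in("top","side"):
    p,d=optics.get_image(c);np.save(c+"_d.npy",d);np.save(c+"_p.npy",p)
    cv2.imwrite(f"pics/{c}0.png",cv2.resize(p[:,:,::-1],(800,600)))
    for n in("cap_1","tester"):
        for r in optics.mark_of(n,c)[:6]:
            u,v=r["centre"];dd=d[int(round(v)),int(round(u))]
            print(c,n,round(r["conf"],2),np.round(r["centre"],1),dd,np.round(world(c,(u,v),dd),4))
E
```

```text
{'clock': 0.0, 'joint_positions': [-1.2802, 0.2177, 1.6149, 0.0, 1.3113, -0.1122], 'qd': [-0.0007, -0.0004, 0.0002, 0.0004, 0.0007, 0.0002], 'joint_efforts': [0.0007, -39.6846, -30.385, -0.0001, 0.0097, 0.0], 'position': [0.2448, -0.5742, 0.23], 'tool_rot': [0.9798, 0.2, -0.0001, -0.0012], 'wrist_force': [-1.074, 0.3773, -0.6997], 'wrist_torque': [-0.004, -0.0455, -0.0221], 'grip_width': 0.0854}
top cap_1 0.68 [249.7 181.6] 1.4551312 [ 0.5901 -0.0147  0.0944]
top cap_1 0.49 [262.1 184.5] 1.4572778 [ 0.582  -0.053   0.0918]
top cap_1 0.44 [295.1 186.4] 1.4677804 [ 0.5791 -0.1557  0.0825]
top tester 0.62 [268.3 180. ] 1.4701014 [ 0.5981 -0.0724  0.0814]
side cap_1 0.65 [233.8 182.7] 1.299987 [ 0.5929 -0.0135  0.0908]
side cap_1 0.51 [251.7 169.2] 1.3542237 [ 0.588  -0.103   0.0905]
side cap_1 0.51 [280.  205.5] 1.3581928 [ 0.4708 -0.0971  0.0007]
side cap_1 0.39 [243.6 175.1] 1.3330702 [ 0.5923 -0.0645  0.0887]
side cap_1 0.39 [258.6 162.6] 1.4023213 [ 0.5992 -0.1596  0.0785]
side tester 0.8 [239.8 192.6] 1.2802551 [0.5573 0.004  0.0807]
side tester 0.39 [179.5 226. ] 1.2443198 [0.6485 0.18   0.0264]
side tester 0.16 [248.2 237.3] 1.2512583 [ 0.4733  0.0768 -0.001 ]
```

```bash
python3 - <<'E'
from h import *
p=np.load("top_p.npy")[:,:,::-1]
cv2.imwrite("pics/topz.png",cv2.resize(p[130:240,195:345],(800,587),interpolation=cv2.INTER_CUBIC))
p=np.load("side_p.npy")[:,:,::-1]
cv2.imwrite("pics/sidez.png",cv2.resize(p[120:260,150:330],(770,599),interpolation=cv2.INTER_CUBIC))
E
```

```text
(no output)
```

View pics/top0.png

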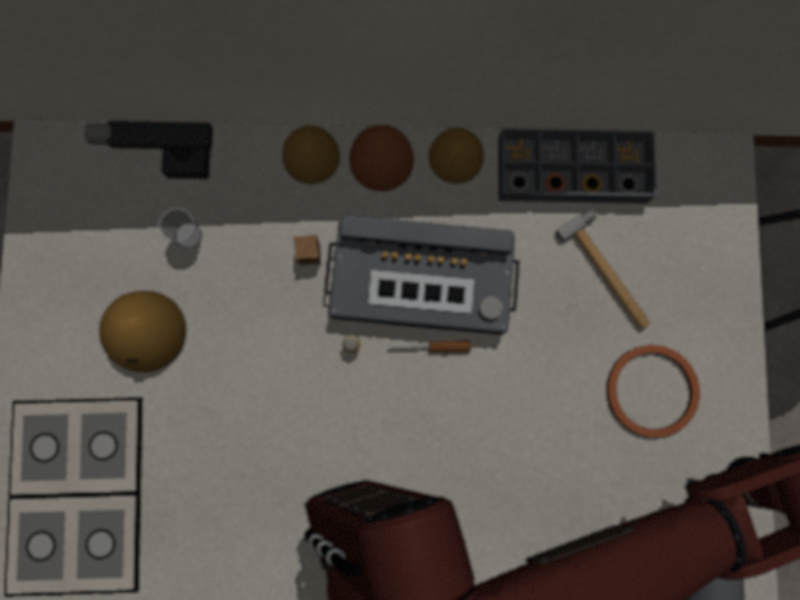

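View pics/topz.png

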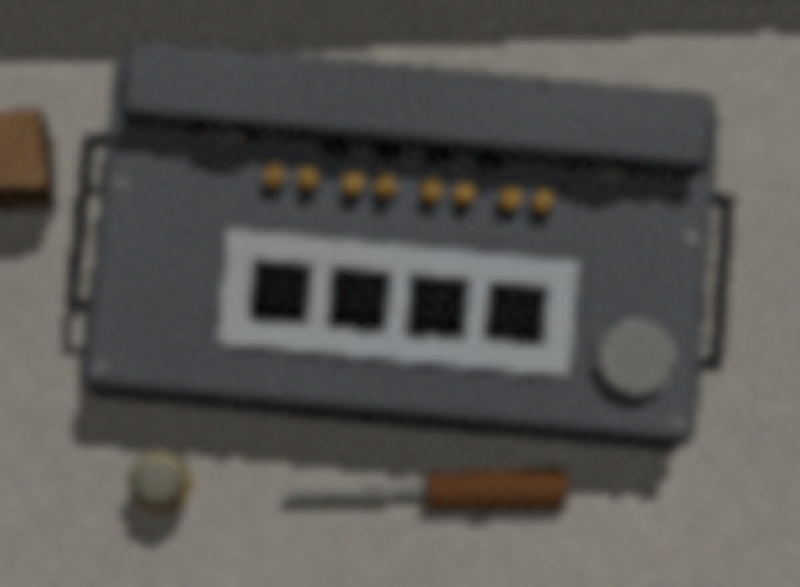

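View pics/sidez.png

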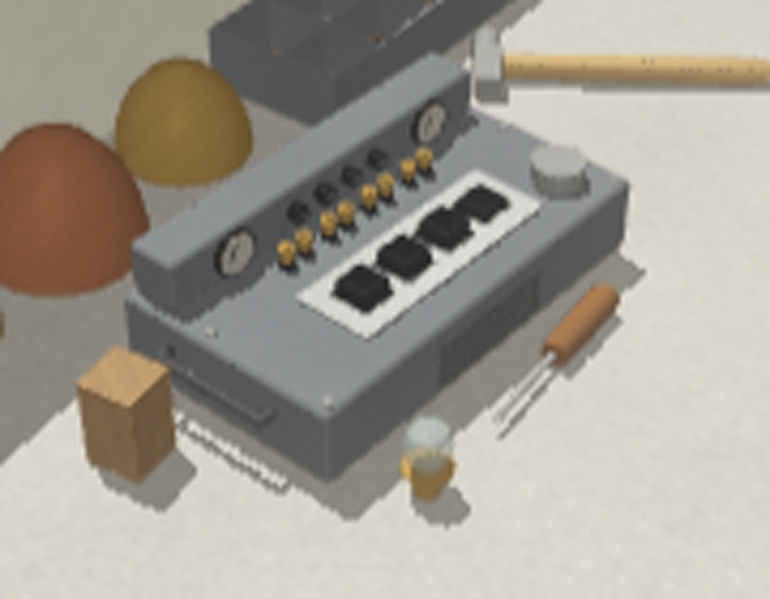

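```bash
cat >seg.py <<'E'
from h import *
def ray(cam,u,v,z):
    m=optics.camera_model(cam);R=np.array(m["R"]);t=np.array(m["t"])
    d=R.T@np.linalg.inv(np.array(m["mtx"]))@[u,v,1.];o=-R.T@t
    return o+d*(z-o[2])/d[2]
E
python3 - <<'E'
from seg import *
p=np.load("top_p.npy");d=np.load("top_d.npy")
g=p.max(2)[165:205,230:305]
print(g.min(),g.max())
m=(cv2.resize(g,None,fx=8,fy=8,interpolation=cv2.INTER_CUBIC)<55).astype(np.uint8)
n,l,st,c=cv2.connectedComponentsWithStats(m)
P=[]
for i in range(1,n):
    if st[i,4]>2000:
        u,v=(c[i]+.5)/8-.5+[230,165]; w=ray("top",u,v,.093); print(st[i],np.round([u,v],2),np.round(w,4), np.median(d[int(v)-2:int(v)+4,int(u)-2:int(u)+4])); P.append(w)
E
```

```text
8 144
[ 100  117   80   81 5761] [247.04 184.2 ] [ 0.5821 -0.0066  0.093 ] 1.4543417
[ 219  127   80   85 5732] [261.8  185.63] [ 0.5783 -0.0521  0.093 ] 1.4556342
[ 337  139   79   82 5663] [276.5  187.04] [ 0.5746 -0.0974  0.093 ] 1.455663
[ 453  150   80   80 5499] [291.3  188.26] [ 0.5715 -0.143   0.093 ] 1.461592
```

Call:
servo_tool(motion=[{"az": 0.1, "jaw": 1}, {"az": 0.25, "jaw": 1}, {"az": 0.4, "jaw": 1}, {"az": 0.48, "jaw": 1}, {"az": 0.48, "jaw": 1}])

```text
invalid input at $.motion[0]: expected keys tx, ty, tz, ax, ay, az, jaw
```

Call:
servo_tool(motion=[{"tx": 0, "ty": 0, "tz": 0, "ax": 0, "ay": 0, "az": 0.15, "jaw": 1}, {"tx": 0, "ty": 0, "tz": 0, "ax": 0, "ay": 0, "az": 0.3, "jaw": 1}, {"tx": 0, "ty": 0, "tz": 0, "ax": 0, "ay": 0, "az": 0.4, "jaw": 1}, {"tx": 0, "ty": 0, "tz": 0, "ax": 0, "ay": 0, "az": 0.48, "jaw": 1}, {"tx": 0, "ty": 0, "tz": 0, "ax": 0, "ay": 0, "az": 0.48, "jaw": 1}])

```text
clock: 0.92
position: [0.245, -0.5749, 0.2312]
tool_rot: [0.999, -0.038, -0.0, -0.0]
wrist_force: [0.1, -0.2, 0.8]
grip_width: 0.0001
```

```bash
cat > go.py <<'E'
from seg import *
from scipy.spatial.transform import Rotation as Ro
def rel(t,pr=True):
    s=monitor.state();R=Ro.from_quat(s["tool_rot"]).as_matrix()
    return np.round(R.T@(np.array(t)-s["position"]),4), R
E
python3 - <<'E'
from go import *
s=monitor.state()
r,R=rel([.5821,-.0066,.15]);print(r,"\n",R.round(4),s["position"],s["grip_width"],s["wrist_force"],s["clock"])
E
```

```text
[ 0.2928 -0.5923  0.0812] 
 [[ 9.971e-01 -7.620e-02 -1.000e-04]
 [-7.620e-02 -9.971e-01  2.000e-04]
 [-1.000e-04 -2.000e-04 -1.000e+00]] [ 0.24499973 -0.57491071  0.23118551] 0.00013437771198534696 [ 0.1366986  -0.20377433  0.75415776] 0.925
```

Call:
servo_tool(motion=[{"tx": 0.03, "ty": -0.06, "tz": 0, "ax": 0, "ay": 0, "az": 0, "jaw": 1}, {"tx": 0.055, "ty": -0.11, "tz": 0, "ax": 0, "ay": 0, "az": 0, "jaw": 1}, {"tx": 0.08, "ty": -0.165, "tz": 0, "ax": 0, "ay": 0, "az": 0, "jaw": 1}, {"tx": 0.11, "ty": -0.22, "tz": 0, "ax": 0, "ay": 0, "az": 0, "jaw": 1}, {"tx": 0.135, "ty": -0.275, "tz": 0, "ax": 0, "ay": 0, "az": 0, "jaw": 1}, {"tx": 0.165, "ty": -0.33, "tz": 0, "ax": 0, "ay": 0, "az": 0, "jaw": 1}, {"tx": 0.19, "ty": -0.385, "tz": 0, "ax": 0, "ay": 0, "az": 0, "jaw": 1}, {"tx": 0.22, "ty": -0.44, "tz": 0, "ax": 0, "ay": 0, "az": 0, "jaw": 1}, {"tx": 0.245, "ty": -0.495, "tz": 0, "ax": 0, "ay": 0, "az": 0, "jaw": 1}, {"tx": 0.27, "ty": -0.54, "tz": 0, "ax": 0, "ay": 0, "az": 0, "jaw": 1}])

```text
clock: 2.17
position: [0.5567, -0.0552, 0.2316]
tool_rot: [0.999, -0.037, 0.0, 0.0]
wrist_force: [1.1, -0.2, 0.1]
grip_width: 0.0
```

```bash
python3 - <<'E'
from go import *
r,R=rel([.5821,-.0066,.13]);print(r)
p,d=optics.get_image("wrist");cv2.imwrite("pics/w1.png",p[:,:,::-1]);np.save("w_d.npy",d);np.save("w_p.npy",p)
print(optics.camera_model("wrist")["T_tool_cam"]);s=monitor.state();np.save("w_pos.npy",s["position"]);np.save("w_q.npy",s["tool_rot"]);print(s["wrist_force"])
E
```

```text
[ 0.0217 -0.0504  0.1016]
[[-6.93934107e-05 -9.45961566e-01 -3.24278755e-01  8.35418081e-02]
 [ 9.99998719e-01 -5.84209009e-04  1.49021772e-03  2.34304027e-04]
 [-1.59913526e-03 -3.24278236e-01  9.45960395e-01 -1.43270233e-01]
 [ 0.00000000e+00  0.00000000e+00  0.00000000e+00  1.00000000e+00]]
[ 1.38340236  2.54097612 -0.37956954]
```

View pics/w1.png

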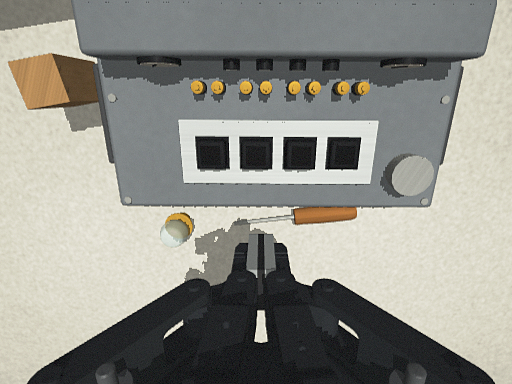

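```bash
cat >wr.py <<'E'
from go import *
def caps(p,d,pos,q):
    m=optics.camera_model("wrist");K=np.array(m["mtx"]);T=np.array(m["T_tool_cam"])
    R=Ro.from_quat(q).as_matrix()
    g=p.max(2).copy(); 
    # panel white
    hsv=(p.min(2)>170).astype(np.uint8)
    n,l,st,c=cv2.connectedComponentsWithStats((g<55).astype(np.uint8))
    out=[]
    for i in range(1,n):
        x,y,w,h,a=st[i]
        if .6<w/h<1.6 and a>.6*w*h and a>500 and w<130:
            u,v=c[i]; o=T[:3,3]; dr=T[:3,:3]@np.linalg.inv(K)@[u,v,1.]
            ow=R@o+pos; dw=R@dr; 
            X=ow+dw*(.093-ow[2])/dw[2]
            dep=np.median(d[y+h//4:y+3*h//4,x+w//4:x+3*w//4])
            out.append((st[i].tolist(),c[i].round(1).tolist(),X.round(4).tolist(),(ow+dw*dep).round(4).tolist()))
    return sorted(out,key=lambda r:r[1][0])
E
python3 - <<'E'
from wr import *
for r in caps(np.load("w_p.npy"),np.load("w_d.npy"),np.load("w_pos.npy"),np.load("w_q.npy")): print(r)
print(np.load("w_pos.npy"))
E
```

```text
([196, 137, 33, 32, 1020], [212.3, 152.3], [0.5909, -0.0033, 0.093], [0.5911, -0.0036, 0.0946])
([240, 137, 33, 32, 1019], [255.6, 152.4], [0.5877, -0.0472, 0.093], [0.5879, -0.0472, 0.0944])
([283, 137, 34, 33, 1010], [299.2, 152.6], [0.5843, -0.0911, 0.093], [0.5846, -0.091, 0.0942])
([325, 137, 36, 32, 999], [342.6, 152.9], [0.5809, -0.1349, 0.093], [0.5799, -0.1362, 0.0884])
[ 0.55951741 -0.0502319   0.23174506]
```

Call:
servo_tool(motion=[{"tx": 0.018, "ty": -0.04, "tz": 0.03, "ax": 0, "ay": 0, "az": 0, "jaw": 1}, {"tx": 0.018, "ty": -0.04, "tz": 0.06, "ax": 0, "ay": 0, "az": 0, "jaw": 1}, {"tx": 0.018, "ty": -0.04, "tz": 0.06, "ax": 0, "ay": 0, "az": 0, "jaw": 1}, {"tx": 0.018, "ty": -0.04, "tz": 0.06, "ax": 0, "ay": 0, "az": 0, "jaw": 1}, {"tx": 0.018, "ty": -0.04, "tz": 0.06, "ax": 0, "ay": 0, "az": 0, "jaw": 1}])

```text
clock: 2.85
position: [0.5781, -0.0197, 0.1734]
tool_rot: [0.999, -0.039, 0.002, 0.0]
wrist_force: [1.3, -0.4, -0.1]
grip_width: 0.0005
```

```bash
python3 - <<'E'
from wr import *
s=monitor.state();print(s["position"],s["qd"])
p,d=optics.get_image("wrist");cv2.imwrite("pics/w2.png",p[:,:,::-1])
for r in caps(p,d,s["position"],s["tool_rot"]):print(r)
s=monitor.state();print(s["position"],s["wrist_force"],s["clock"])
p,d=optics.get_image("side");cv2.imwrite("pics/s2.png",cv2.resize(p[90:260,150:330],(635,600))[:,:,::-1])
E
```

```text
[ 0.57806144 -0.01974453  0.17336471] [-2.09045429e-03 -7.49618065e-04 -6.09439838e-04 -5.56642858e-05
 -2.14256484e-03 -1.07593388e-04]
([225, 168, 39, 39, 1438], [244.4, 187.2], [0.5888, -0.0076, 0.093], [0.5892, -0.0077, 0.0941])
([277, 168, 40, 39, 1446], [296.5, 187.1], [0.5855, -0.0511, 0.093], [0.5859, -0.051, 0.0943])
([328, 169, 43, 38, 1510], [349.3, 187.3], [0.5818, -0.0953, 0.093], [0.5822, -0.0949, 0.0942])
([379, 169, 45, 37, 1414], [400.8, 186.4], [0.5792, -0.1382, 0.093], [0.5776, -0.1405, 0.0885])
[ 0.57797041 -0.01967733  0.17324367] [-0.66757195  0.62228969 -0.02155433] 2.9
```

View pics/w2.png

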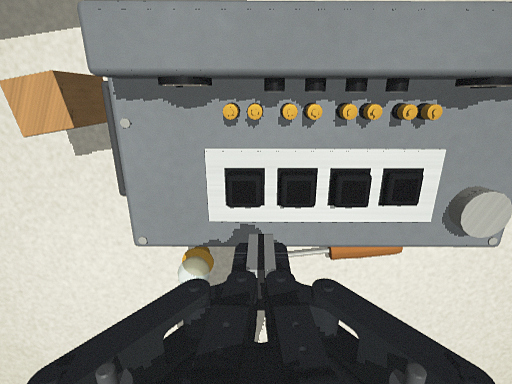

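View pics/s2.png

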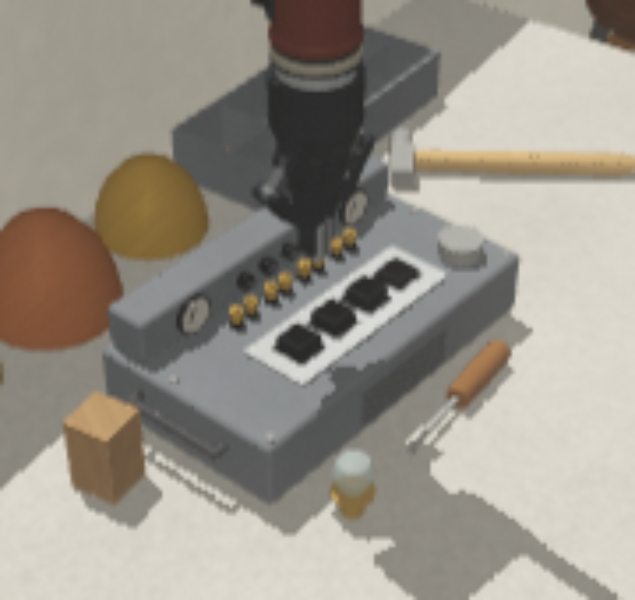

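```bash
python3 - <<'E'
from wr import *
def cloud(cam,d,s):
    m=optics.camera_model(cam);K=np.array(m["mtx"])
    v,u=np.mgrid[:384,:512];P=np.stack([(u-K[0,2])/K[0,0]*d,(v-K[1,2])/K[1,1]*d,d],-1).reshape(-1,3)
    if cam=="wrist":
        T=np.array(m["T_tool_cam"]);P=P@T[:3,:3].T+T[:3,3];P=P@Ro.from_quat(s["tool_rot"]).as_matrix().T+s["position"]
    else: P=(P-np.array(m["t"]))@np.array(m["R"])
    return P
s=monitor.state()
p,d=optics.get_image("wrist")
for cam,p,d in(("wrist",p,d),("top",np.load("top_p.npy"),np.load("top_d.npy"))):
    P=cloud(cam,d,s);I=p.reshape(-1,3)
    m=optics.camera_model(cam)
    yaw=-.077;ex=np.array([np.cos(yaw),np.sin(yaw)]);ey=np.array([-ex[1],ex[0]])
    O=np.array([.585,-.03]);xy=(P[:,:2]-O);X=xy@ex;Y=xy@ey
    # plate: bright pixels
    near=(abs(X)<.06)&(abs(Y+.04)<.15)&(P[:,2]>.07)&(P[:,2]<.1)
    g=I.max(1)
    thr=150 if cam=="wrist" else 100
    w=near&(I.min(1)>thr)
    im=w.reshape(384,512).astype(np.uint8);n,l,st,c=cv2.connectedComponentsWithStats(im);k=1+np.argmax(st[1:,4]);w=(l==k).ravel()
    rect=cv2.minAreaRect(np.c_[X,Y][w].astype(np.float32));c=np.array(rect[0]);print(cam,"plate",rect, "world",O+c[0]*ex+c[1]*ey,"z",np.median(P[w,2]))
    for y0 in (.023,-.023,-.069,-.115):
        for lo in (.0915,.0865):
            k=near&(abs(Y-y0)<.022)&(P[:,2]>lo)&(g<70)
            if k.sum()<20: continue
            a=X[k];b=Y[k];cx=(np.percentile(a,2)+np.percentile(a,98))/2;cy=(np.percentile(b,2)+np.percentile(b,98))/2
            print(cam,y0,lo,k.sum(),"ext",(np.percentile(a,98)-np.percentile(a,2)).round(4),(np.percentile(b,98)-np.percentile(b,2)).round(4),"c",(O+cx*ex+cy*ey).round(4),np.median(P[k,2]).round(4))
E
```

```text
wrist plate ((-0.0020730383694171906, -0.04710520803928375), (0.20890609920024872, 0.06824111193418503), 89.8165512084961) world [ 0.57930959 -0.07680617] z 0.07979586592658841
wrist 0.023 0.0915 1104 ext 0.0269 0.0275 c [ 0.5857 -0.0065] 0.0937
wrist 0.023 0.0865 1183 ext 0.0275 0.0287 c [ 0.5861 -0.0068] 0.0936
wrist -0.023 0.0915 1101 ext 0.027 0.0277 c [ 0.582  -0.0523] 0.0938
wrist -0.023 0.0865 1200 ext 0.0276 0.0286 c [ 0.5824 -0.0521] 0.0937
wrist -0.069 0.0915 1104 ext 0.027 0.0276 c [ 0.5785 -0.0977] 0.0939
wrist -0.069 0.0865 1224 ext 0.0275 0.0282 c [ 0.5789 -0.0973] 0.0937
wrist -0.115 0.0865 1036 ext 0.0271 0.0274 c [ 0.5744 -0.1434] 0.0882
top plate ((-0.0020750313997268677, -0.045900002121925354), (0.0705069750547409, 0.20720405876636505), 0.33839598298072815) world [ 0.57940031 -0.07560438] z 0.07882143780380275
top 0.023 0.0915 68 ext 0.0574 0.0279 c [ 0.5984 -0.009 ] 0.0942
top 0.023 0.0865 92 ext 0.0732 0.0277 c [ 0.606  -0.0095] 0.0935
top -0.023 0.0915 55 ext 0.025 0.0255 c [ 0.5808 -0.0529] 0.0939
top -0.023 0.0865 89 ext 0.0738 0.0275 c [ 0.6023 -0.0553] 0.0925
top -0.069 0.0915 55 ext 0.0279 0.0264 c [ 0.576  -0.0988] 0.0943
top -0.069 0.0865 83 ext 0.0282 0.0261 c [ 0.5762 -0.0989] 0.093
top -0.115 0.0865 43 ext 0.033 0.0251 c [ 0.577 -0.146] 0.0898
```

```bash
cat > f.py <<'E'
from wr import *
import sys
def samp(n):
    F=[];Z=[]
    for _ in range(n):
        s=monitor.state();F.append(s["wrist_force"]);Z.append(s["position"]);optics.get_image("side")
    F=np.array(F);print("F",F.mean(0).round(2),"sd",F.std(0).round(2),"fz",F[:,2].round(1),"pos",np.mean(Z,0).round(4),"z",np.array(Z)[:,2].round(5),"t",s["clock"])
if __name__=="__main__":
    samp(int(sys.argv[1]))
    C=[[.585,-.0066],[.5813,-.0525],[.5777,-.0983],[.5741,-.1442]]
    print("rel to cap",sys.argv[2],rel(C[int(sys.argv[2])-1]+[.1])[0])
E
python3 f.py 6 1
```

```text
F [ 0.1   0.22 -0.04] sd [0.61 0.34 0.25] fz [-0.1  0.2 -0.5  0.3 -0.2 -0. ] pos [ 0.5772 -0.0192  0.172 ] z [0.17271 0.17238 0.17214 0.17189 0.17167 0.17151] t 3.25
rel to cap 1 [ 0.0071 -0.013   0.0714]
```

Call:
servo_tool(motion=[{"tx": 0.007, "ty": -0.013, "tz": 0.03, "ax": 0, "ay": 0, "az": 0, "jaw": 1}, {"tx": 0.007, "ty": -0.013, "tz": 0.055, "ax": 0, "ay": 0, "az": 0, "jaw": 1}, {"tx": 0.007, "ty": -0.013, "tz": 0.07, "ax": 0, "ay": 0, "az": 0, "jaw": 1}, {"tx": 0.007, "ty": -0.013, "tz": 0.07, "ax": 0, "ay": 0, "az": 0, "jaw": 1}, {"tx": 0.007, "ty": -0.013, "tz": 0.07, "ax": 0, "ay": 0, "az": 0, "jaw": 1}])

```text
clock: 3.92
position: [0.5857, -0.0067, 0.1023]
tool_rot: [0.999, -0.039, 0.001, 0.0]
wrist_force: [0.5, 0.2, 0.2]
grip_width: 0.0004
```

```bash
python3 f.py 10 1
```

```text
F [ 0.4   0.12 -0.29] sd [0.55 0.4  0.66] fz [ 0.2 -0.6 -0.3  0.1  0.9  0.2 -1.2 -0.4 -1.4 -0.3] pos [ 0.5856 -0.0067  0.1023] z [0.10233 0.10267 0.10277 0.1027  0.10255 0.10233 0.10211 0.10188 0.10174
 0.1016 ] t 4.375
rel to cap 1 [0.0001 0.0001 0.0015]
```

Call:
servo_tool(motion=[{"tx": 0, "ty": 0, "tz": 0.004, "ax": 0, "ay": 0, "az": 0, "jaw": 1}, {"tx": 0, "ty": 0, "tz": 0.007, "ax": 0, "ay": 0, "az": 0, "jaw": 1}, {"tx": 0, "ty": 0, "tz": 0.008, "ax": 0, "ay": 0, "az": 0, "jaw": 1}, {"tx": 0, "ty": 0, "tz": 0.009, "ax": 0, "ay": 0, "az": 0, "jaw": 1}, {"tx": 0, "ty": 0, "tz": 0.009, "ax": 0, "ay": 0, "az": 0, "jaw": 1}])

```text
clock: 5.05
position: [0.5846, -0.0064, 0.0923]
tool_rot: [0.999, -0.039, -0.0, -0.0]
wrist_force: [-1.8, -0.2, 1.7]
grip_width: 0.0
```

```bash
python3 f.py 8 1
```

```text
F [-1.7   0.54  1.77] sd [0.4  0.52 0.43] fz [1.7 2.1 1.3 1.9 0.9 1.9 2.3 2.1] pos [ 0.5848 -0.0065  0.0924] z [0.0923  0.09239 0.09242 0.0924  0.09243 0.09241 0.09242 0.09238] t 5.4
rel to cap 1 [ 0.0002  0.0001 -0.0076]
```

Call:
servo_tool(motion=[{"tx": 0, "ty": 0, "tz": 0.001, "ax": 0, "ay": 0, "az": 0, "jaw": 1}, {"tx": 0, "ty": 0, "tz": 0.002, "ax": 0, "ay": 0, "az": 0, "jaw": 1}, {"tx": 0, "ty": 0, "tz": 0.002, "ax": 0, "ay": 0, "az": 0, "jaw": 1}])

```text
clock: 5.82
position: [0.585, -0.0065, 0.0904]
tool_rot: [0.999, -0.039, 0.0, -0.0]
wrist_force: [-1.1, 0.4, 2.2]
grip_width: 0.0001
```

```bash
python3 f.py 8 1
```

```text
F [-1.54  0.56  2.74] sd [0.57 0.29 0.39] fz [2.2 3.3 3.2 2.5 2.4 2.6 2.7 3.1] pos [ 0.585  -0.0065  0.0904] z [0.09039 0.09041 0.09047 0.09046 0.09043 0.09042 0.09039 0.09039] t 6.175
rel to cap 1 [-0.      0.0001 -0.0096]
```

Call:
servo_tool(motion=[{"tx": 0, "ty": 0, "tz": 0.001, "ax": 0, "ay": 0, "az": 0, "jaw": 1}, {"tx": 0, "ty": 0, "tz": 0.001, "ax": 0, "ay": 0, "az": 0, "jaw": 1}, {"tx": 0, "ty": 0, "tz": 0.001, "ax": 0, "ay": 0, "az": 0, "jaw": 1}])

```text
clock: 6.6
position: [0.585, -0.0065, 0.0894]
tool_rot: [0.999, -0.039, 0.0, -0.0]
wrist_force: [-0.5, 0.0, 3.3]
grip_width: -0.0001
```

```bash
python3 f.py 8 1
```

```text
F [-0.91  0.11  3.28] sd [0.63 0.47 0.4 ] fz [3.3 2.9 3.3 3.4 3.7 2.6 3.1 3.9] pos [ 0.585  -0.0065  0.0894] z [0.08942 0.08941 0.0894  0.08942 0.08938 0.08941 0.08938 0.08939] t 6.95
rel to cap 1 [-0.      0.0001 -0.0106]
```

Call:
servo_tool(motion=[{"tx": 0, "ty": 0, "tz": -0.006, "ax": 0, "ay": 0, "az": 0, "jaw": 1}, {"tx": 0, "ty": 0, "tz": -0.014, "ax": 0, "ay": 0, "az": 0, "jaw": 1}, {"tx": 0, "ty": 0, "tz": -0.016, "ax": 0, "ay": 0, "az": 0, "jaw": 1}, {"tx": 0, "ty": 0.02, "tz": -0.016, "ax": 0, "ay": 0, "az": 0, "jaw": 1}, {"tx": 0, "ty": 0.046, "tz": -0.016, "ax": 0, "ay": 0, "az": 0, "jaw": 1}, {"tx": 0, "ty": 0.046, "tz": -0.016, "ax": 0, "ay": 0, "az": 0, "jaw": 1}, {"tx": 0, "ty": 0.046, "tz": -0.014, "ax": 0, "ay": 0, "az": 0, "jaw": 1}, {"tx": 0, "ty": 0.046, "tz": -0.01, "ax": 0, "ay": 0, "az": 0, "jaw": 1}, {"tx": 0, "ty": 0.046, "tz": -0.008, "ax": 0, "ay": 0, "az": 0, "jaw": 1}, {"tx": 0, "ty": 0.046, "tz": -0.008, "ax": 0, "ay": 0, "az": 0, "jaw": 1}])

```text
clock: 8.25
position: [0.581, -0.0519, 0.0968]
tool_rot: [0.999, -0.038, -0.0, -0.0]
wrist_force: [-0.5, -1.0, -0.4]
grip_width: -0.0004
```

```bash
python3 f.py 5 2
```

```text
F [-0.32 -0.26 -0.11] sd [0.38 0.55 0.43] fz [-0.4  0.7 -0.4 -0.4 -0.1] pos [ 0.5813 -0.0521  0.0972] z [0.09685 0.09705 0.09726 0.09736 0.09744] t 8.45
rel to cap 2 [-0.0002  0.0002 -0.0025]
```

Call:
servo_tool(motion=[{"tx": 0, "ty": 0, "tz": 0.003, "ax": 0, "ay": 0, "az": 0, "jaw": 1}, {"tx": 0, "ty": 0, "tz": 0.005, "ax": 0, "ay": 0, "az": 0, "jaw": 1}, {"tx": 0, "ty": 0, "tz": 0.006, "ax": 0, "ay": 0, "az": 0, "jaw": 1}, {"tx": 0, "ty": 0, "tz": 0.007, "ax": 0, "ay": 0, "az": 0, "jaw": 1}, {"tx": 0, "ty": 0, "tz": 0.0075, "ax": 0, "ay": 0, "az": 0, "jaw": 1}, {"tx": 0, "ty": 0, "tz": 0.0075, "ax": 0, "ay": 0, "az": 0, "jaw": 1}])

```text
clock: 9.25
position: [0.5814, -0.0524, 0.09]
tool_rot: [0.999, -0.039, 0.0, -0.0]
wrist_force: [-2.3, -0.2, 3.5]
grip_width: 0.0002
```

```bash
python3 f.py 8 2
```

```text
F [-1.2  -0.13  3.06] sd [0.59 0.37 0.3 ] fz [3.5 3.  2.7 2.8 3.6 2.8 2.9 3.1] pos [ 0.5814 -0.0524  0.0899] z [0.08996 0.08996 0.08996 0.08993 0.0899  0.0899  0.08988 0.08986] t 9.6
rel to cap 2 [-0.      0.0001 -0.0102]
```

Call:
servo_tool(motion=[{"tx": 0, "ty": 0, "tz": -0.006, "ax": 0, "ay": 0, "az": 0, "jaw": 1}, {"tx": 0, "ty": 0, "tz": -0.014, "ax": 0, "ay": 0, "az": 0, "jaw": 1}, {"tx": 0, "ty": 0, "tz": -0.016, "ax": 0, "ay": 0, "az": 0, "jaw": 1}, {"tx": 0, "ty": 0.02, "tz": -0.016, "ax": 0, "ay": 0, "az": 0, "jaw": 1}, {"tx": 0, "ty": 0.046, "tz": -0.016, "ax": 0, "ay": 0, "az": 0, "jaw": 1}, {"tx": 0, "ty": 0.046, "tz": -0.016, "ax": 0, "ay": 0, "az": 0, "jaw": 1}, {"tx": 0, "ty": 0.046, "tz": -0.014, "ax": 0, "ay": 0, "az": 0, "jaw": 1}, {"tx": 0, "ty": 0.046, "tz": -0.01, "ax": 0, "ay": 0, "az": 0, "jaw": 1}, {"tx": 0, "ty": 0.046, "tz": -0.0075, "ax": 0, "ay": 0, "az": 0, "jaw": 1}, {"tx": 0, "ty": 0.046, "tz": -0.0075, "ax": 0, "ay": 0, "az": 0, "jaw": 1}])

```text
clock: 10.9
position: [0.5774, -0.0977, 0.0967]
tool_rot: [0.999, -0.038, -0.001, -0.0]
wrist_force: [-0.7, 0.4, -0.0]
grip_width: -0.0002
```

```bash
python3 f.py 5 3
```

```text
F [-0.11 -0.26  0.1 ] sd [0.43 0.55 0.46] fz [-0.   0.9 -0.1 -0.5  0.2] pos [ 0.5777 -0.0979  0.0972] z [0.09673 0.09702 0.09724 0.09737 0.09745] t 11.1
rel to cap 3 [-0.0002  0.0002 -0.0025]
```

Call:
servo_tool(motion=[{"tx": 0, "ty": 0, "tz": 0.003, "ax": 0, "ay": 0, "az": 0, "jaw": 1}, {"tx": 0, "ty": 0, "tz": 0.005, "ax": 0, "ay": 0, "az": 0, "jaw": 1}, {"tx": 0, "ty": 0, "tz": 0.006, "ax": 0, "ay": 0, "az": 0, "jaw": 1}, {"tx": 0, "ty": 0, "tz": 0.007, "ax": 0, "ay": 0, "az": 0, "jaw": 1}, {"tx": 0, "ty": 0, "tz": 0.0075, "ax": 0, "ay": 0, "az": 0, "jaw": 1}, {"tx": 0, "ty": 0, "tz": 0.0075, "ax": 0, "ay": 0, "az": 0, "jaw": 1}])

```text
clock: 11.9
position: [0.5778, -0.0982, 0.09]
tool_rot: [0.999, -0.039, -0.0, 0.0]
wrist_force: [-0.8, 0.2, 3.7]
grip_width: 0.0003
```

```bash
python3 f.py 8 3
```

```text
F [-0.86  0.42  3.05] sd [0.38 0.37 0.37] fz [3.7 2.7 3.2 3.3 2.5 3.  3.3 2.8] pos [ 0.5778 -0.0982  0.0899] z [0.08996 0.08995 0.08995 0.08993 0.08992 0.08987 0.08987 0.08986] t 12.25
rel to cap 3 [-0.0001  0.0001 -0.0101]
```

Call:
servo_tool(motion=[{"tx": 0, "ty": 0, "tz": -0.006, "ax": 0, "ay": 0, "az": 0, "jaw": 1}, {"tx": 0, "ty": 0, "tz": -0.014, "ax": 0, "ay": 0, "az": 0, "jaw": 1}, {"tx": 0, "ty": 0, "tz": -0.016, "ax": 0, "ay": 0, "az": 0, "jaw": 1}, {"tx": 0, "ty": 0.02, "tz": -0.016, "ax": 0, "ay": 0, "az": 0, "jaw": 1}, {"tx": 0, "ty": 0.046, "tz": -0.016, "ax": 0, "ay": 0, "az": 0, "jaw": 1}, {"tx": 0, "ty": 0.046, "tz": -0.016, "ax": 0, "ay": 0, "az": 0, "jaw": 1}, {"tx": 0, "ty": 0.046, "tz": -0.014, "ax": 0, "ay": 0, "az": 0, "jaw": 1}, {"tx": 0, "ty": 0.046, "tz": -0.01, "ax": 0, "ay": 0, "az": 0, "jaw": 1}, {"tx": 0, "ty": 0.046, "tz": -0.0075, "ax": 0, "ay": 0, "az": 0, "jaw": 1}, {"tx": 0, "ty": 0.046, "tz": -0.0075, "ax": 0, "ay": 0, "az": 0, "jaw": 1}])

```text
clock: 13.55
position: [0.5739, -0.1435, 0.0968]
tool_rot: [0.999, -0.038, -0.0, -0.0]
wrist_force: [0.0, -0.4, -0.3]
grip_width: 0.0003
```

```bash
python3 f.py 5 4
```

```text
F [-0.23 -0.01 -0.1 ] sd [0.84 0.48 0.17] fz [-0.3 -0.1 -0.1  0.2 -0.1] pos [ 0.5742 -0.1438  0.0972] z [0.09677 0.09702 0.09724 0.09736 0.09744] t 13.75
rel to cap 4 [-0.0003  0.0002 -0.0025]
```

Call:
servo_tool(motion=[{"tx": 0, "ty": 0, "tz": 0.003, "ax": 0, "ay": 0, "az": 0, "jaw": 1}, {"tx": 0, "ty": 0, "tz": 0.005, "ax": 0, "ay": 0, "az": 0, "jaw": 1}, {"tx": 0, "ty": 0, "tz": 0.006, "ax": 0, "ay": 0, "az": 0, "jaw": 1}, {"tx": 0, "ty": 0, "tz": 0.007, "ax": 0, "ay": 0, "az": 0, "jaw": 1}, {"tx": 0, "ty": 0, "tz": 0.0075, "ax": 0, "ay": 0, "az": 0, "jaw": 1}, {"tx": 0, "ty": 0, "tz": 0.0075, "ax": 0, "ay": 0, "az": 0, "jaw": 1}])

```text
clock: 14.55
position: [0.5742, -0.1441, 0.0898]
tool_rot: [0.999, -0.039, 0.0, -0.0]
wrist_force: [0.6, -0.5, -0.5]
grip_width: -0.0
```

```bash
python3 f.py 12 4
```

```text
F [-0.06  0.25 -0.05] sd [0.51 0.6  0.24] fz [-0.5 -0.2  0.1 -0.2  0.2 -0.2  0.  -0.3  0.2 -0.   0.3  0.1] pos [ 0.5743 -0.1441  0.0898] z [0.0898  0.0898  0.08986 0.08989 0.08989 0.08987 0.08985 0.08984 0.08984
 0.08985 0.08986 0.08981] t 15.1
rel to cap 4 [-0.0001  0.0001 -0.0102]
```

Call:
servo_tool(motion=[{"tx": 0, "ty": 0, "tz": 0.001, "ax": 0, "ay": 0, "az": 0, "jaw": 1}, {"tx": 0, "ty": 0, "tz": 0.0015, "ax": 0, "ay": 0, "az": 0, "jaw": 1}, {"tx": 0, "ty": 0, "tz": 0.0017, "ax": 0, "ay": 0, "az": 0, "jaw": 1}])

```text
clock: 15.52
position: [0.5742, -0.1441, 0.088]
tool_rot: [0.999, -0.039, -0.0, -0.0]
wrist_force: [0.2, 1.9, -0.4]
grip_width: 0.0004
```

```bash
python3 f.py 6 4
```

```text
F [-0.34  0.51 -0.15] sd [0.36 0.72 0.36] fz [-0.4  0.2 -0.7 -0.3  0.   0.3] pos [ 0.5742 -0.1441  0.0881] z [0.088   0.08798 0.08804 0.08808 0.08812 0.08814] t 15.775
rel to cap 4 [-0.0001  0.0001 -0.0119]
```

Call:
servo_tool(motion=[{"tx": 0, "ty": 0, "tz": 0.0003, "ax": 0, "ay": 0, "az": 0, "jaw": 1}, {"tx": 0, "ty": 0, "tz": 0.0004, "ax": 0, "ay": 0, "az": 0, "jaw": 1}])

```text
clock: 16.08
position: [0.5742, -0.1441, 0.0877]
tool_rot: [0.999, -0.039, -0.0, -0.0]
wrist_force: [-0.1, 1.3, -1.2]
grip_width: -0.0003
```

```bash
python3 f.py 5 4
```

```text
F [-0.25  0.25 -0.36] sd [0.33 0.69 0.48] fz [-1.2 -0.5  0.2 -0.1 -0.3] pos [ 0.5742 -0.1441  0.0877] z [0.08767 0.08768 0.0877  0.08768 0.0877 ] t 16.275
rel to cap 4 [-0.0001  0.0001 -0.0123]
```

Call:
servo_tool(motion=[{"tx": 0, "ty": 0, "tz": 0.0002, "ax": 0, "ay": 0, "az": 0, "jaw": 1}, {"tx": 0, "ty": 0, "tz": 0.0002, "ax": 0, "ay": 0, "az": 0, "jaw": 1}])

```text
clock: 16.58
position: [0.5742, -0.1441, 0.0875]
tool_rot: [0.999, -0.039, -0.0, -0.0]
wrist_force: [-0.7, 0.6, -0.5]
grip_width: 0.0005
```

```bash
python3 f.py 5 4
```

```text
F [ 0.32 -0.07  0.29] sd [0.61 0.5  0.48] fz [-0.5 -0.1  0.5  0.8  0.6] pos [ 0.5742 -0.1441  0.0875] z [0.08747 0.08748 0.08749 0.08751 0.0875 ] t 16.775
rel to cap 4 [-0.0001  0.0001 -0.0125]
```

Call:
servo_tool(motion=[{"tx": 0, "ty": 0, "tz": 0.0003, "ax": 0, "ay": 0, "az": 0, "jaw": 1}, {"tx": 0, "ty": 0, "tz": 0.0005, "ax": 0, "ay": 0, "az": 0, "jaw": 1}, {"tx": 0, "ty": 0, "tz": 0.0005, "ax": 0, "ay": 0, "az": 0, "jaw": 1}])

```text
clock: 17.2
position: [0.5743, -0.1441, 0.0872]
tool_rot: [0.999, -0.039, 0.0, 0.0]
wrist_force: [-1.2, -0.5, 2.1]
grip_width: 0.0002
```

```bash
python3 f.py 5 4
```

```text
F [-0.86  0.29  1.95] sd [0.67 0.58 0.35] fz [2.1 1.3 1.9 2.1 2.3] pos [ 0.5743 -0.1441  0.0872] z [0.08722 0.0872  0.08718 0.08717 0.08715] t 17.4
rel to cap 4 [-0.0002  0.0001 -0.0128]
```

Call:
servo_tool(motion=[{"tx": 0, "ty": 0, "tz": 0.0002, "ax": 0, "ay": 0, "az": 0, "jaw": 1}, {"tx": 0, "ty": 0, "tz": 0.0002, "ax": 0, "ay": 0, "az": 0, "jaw": 1}])

```text
clock: 17.7
position: [0.5743, -0.1441, 0.087]
tool_rot: [0.999, -0.039, 0.0, 0.0]
wrist_force: [-0.8, 0.2, 2.8]
grip_width: 0.0001
```

```bash
python3 f.py 5 4
```

```text
F [-1.23  0.51  3.22] sd [0.39 0.52 0.37] fz [2.8 3.8 3.  3.1 3.4] pos [ 0.5743 -0.1441  0.087 ] z [0.08697 0.08698 0.08699 0.08696 0.08695] t 17.9
rel to cap 4 [-0.0002  0.0001 -0.0131]
```

Call:
servo_tool(motion=[{"tx": 0, "ty": 0, "tz": -0.006, "ax": 0, "ay": 0, "az": 0, "jaw": 1}, {"tx": 0, "ty": 0, "tz": -0.014, "ax": 0, "ay": 0, "az": 0, "jaw": 1}, {"tx": 0, "ty": 0, "tz": -0.016, "ax": 0, "ay": 0, "az": 0, "jaw": 1}, {"tx": 0, "ty": 0, "tz": -0.016, "ax": 0, "ay": 0, "az": 0, "jaw": 1}, {"tx": 0, "ty": 0, "tz": -0.016, "ax": 0, "ay": 0, "az": 0, "jaw": 1}])

```text
clock: 18.58
position: [0.574, -0.144, 0.1026]
tool_rot: [0.999, -0.039, -0.0, -0.0]
wrist_force: [0.3, -0.2, -0.3]
grip_width: 0.0003
```

```bash
python3 f.py 4 4; python3 - <<'E'
from wr import *
s=monitor.state();p,d=optics.get_image("wrist");cv2.imwrite("pics/w3.png",p[:,:,::-1])
for r in caps(p,d,s["position"],s["tool_rot"]):print(r)
E
```

```text
F [-0.24 -0.07  0.24] sd [0.33 0.61 0.56] fz [-0.3 -0.3  0.6  1. ] pos [ 0.574  -0.144   0.1025] z [0.10257 0.10251 0.10248 0.10249] t 18.725
rel to cap 4 [0.0001 0.0002 0.0025]
([6, 204, 75, 54, 3325], [42.9, 230.1], [0.5899, -0.0142, 0.093], [0.59, -0.0143, 0.0931])
([83, 204, 66, 54, 3091], [115.6, 230.4], [0.5863, -0.0578, 0.093], [0.5866, -0.0582, 0.0937])
([160, 204, 58, 54, 2838], [188.3, 230.5], [0.5828, -0.1015, 0.093], [0.5832, -0.1018, 0.0939])
([196, 81, 32, 21, 587], [211.8, 90.8], [0.6606, -0.1262, 0.093], [0.6604, -0.1279, 0.1037])
```

View pics/w3.png

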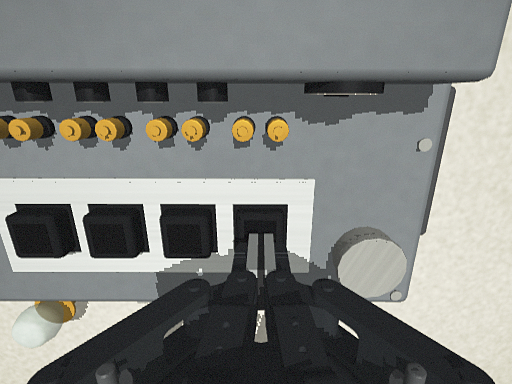

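Call:
servo_tool(motion=[{"tx": 0, "ty": 0, "tz": 0.008, "ax": 0, "ay": 0, "az": 0, "jaw": 1}, {"tx": 0, "ty": 0, "tz": 0.014, "ax": 0, "ay": 0, "az": 0, "jaw": 1}, {"tx": 0, "ty": 0, "tz": 0.017, "ax": 0, "ay": 0, "az": 0, "jaw": 1}, {"tx": 0, "ty": 0, "tz": 0.019, "ax": 0, "ay": 0, "az": 0, "jaw": 1}, {"tx": 0, "ty": 0, "tz": 0.0205, "ax": 0, "ay": 0, "az": 0, "jaw": 1}, {"tx": 0, "ty": 0, "tz": 0.0215, "ax": 0, "ay": 0, "az": 0, "jaw": 1}, {"tx": 0, "ty": 0, "tz": 0.0215, "ax": 0, "ay": 0, "az": 0, "jaw": 1}, {"tx": 0, "ty": 0, "tz": 0.0215, "ax": 0, "ay": 0, "az": 0, "jaw": 1}])

```text
clock: 19.82
position: [0.5738, -0.1439, 0.0821]
tool_rot: [0.999, -0.039, -0.001, -0.0]
wrist_force: [-4.0, 1.2, 7.0]
grip_width: 0.0001
```

```bash
python3 f.py 5 4
```

```text
F [-3.58  1.22  6.5 ] sd [0.39 0.44 0.67] fz [7.  7.1 6.  6.9 5.5] pos [ 0.5738 -0.144   0.0821] z [0.08213 0.08216 0.08215 0.08213 0.08216] t 20.025
rel to cap 4 [ 0.0002  0.0002 -0.0178]
```

Close to the stop; go on until the stop is felt.

Call:
servo_tool(motion=[{"tx": 0, "ty": 0, "tz": 0.001, "ax": 0, "ay": 0, "az": 0, "jaw": 1}, {"tx": 0, "ty": 0, "tz": 0.002, "ax": 0, "ay": 0, "az": 0, "jaw": 1}, {"tx": 0, "ty": 0, "tz": 0.002, "ax": 0, "ay": 0, "az": 0, "jaw": 1}, {"tx": 0, "ty": 0, "tz": 0.002, "ax": 0, "ay": 0, "az": 0, "jaw": 1}])

```text
clock: 20.58
position: [0.5739, -0.144, 0.0811]
tool_rot: [0.999, -0.038, -0.001, -0.0]
wrist_force: [-6.2, 1.5, 10.2]
grip_width: 0.0001
```

```bash
python3 f.py 4 4
```

```text
F [-5.62  1.51 10.44] sd [0.47 0.28 0.21] fz [10.2 10.7 10.6 10.3] pos [ 0.5739 -0.144   0.081 ] z [0.08105 0.08102 0.08102 0.08104] t 20.725
rel to cap 4 [ 0.0002  0.0002 -0.019 ]
```

Call:
servo_tool(motion=[{"tx": 0, "ty": 0, "tz": -0.008, "ax": 0, "ay": 0, "az": 0, "jaw": 1}, {"tx": 0, "ty": 0, "tz": -0.02, "ax": 0, "ay": 0, "az": 0, "jaw": 1}, {"tx": 0, "ty": 0, "tz": -0.05, "ax": 0, "ay": 0, "az": 0, "jaw": 1}, {"tx": 0, "ty": 0, "tz": -0.09, "ax": 0, "ay": 0, "az": 0, "jaw": 1}, {"tx": 0, "ty": 0, "tz": -0.13, "ax": 0, "ay": 0, "az": 0, "jaw": 1}, {"tx": 0, "ty": 0, "tz": -0.13, "ax": 0, "ay": 0, "az": 0, "jaw": 1}, {"tx": 0, "ty": 0, "tz": -0.13, "ax": 0, "ay": 0, "az": 0, "jaw": 1}, {"tx": 0, "ty": 0, "tz": -0.13, "ax": 0, "ay": 0, "az": 0, "jaw": 1}])

```text
clock: 21.78
position: [0.5729, -0.1436, 0.2071]
tool_rot: [0.999, -0.039, -0.002, -0.001]
wrist_force: [-0.0, 0.4, -0.2]
grip_width: 0.0002
```

```bash
python3 f.py 4 4; python3 - <<'E'
from wr import *
s=monitor.state();p,d=optics.get_image("wrist");cv2.imwrite("pics/w4.png",p[:,:,::-1])
for r in caps(p,d,s["position"],s["tool_rot"]):print(r)
p,d=optics.get_image("side");cv2.imwrite("pics/s4.png",cv2.resize(p[90:260,150:330],(635,600))[:,:,::-1])
E
```

```text
F [ 0.07 -0.18  0.04] sd [0.18 0.43 0.5 ] fz [-0.2 -0.4  0.9 -0.2] pos [ 0.5731 -0.1437  0.2073] z [0.20709 0.20715 0.20737 0.20766] t 21.925
rel to cap 4 [0.0007 0.0004 0.108 ]
([101, 164, 42, 34, 1252], [121.7, 180.4], [0.5885, -0.0121, 0.093], [0.5887, -0.0125, 0.0937])
([150, 164, 38, 34, 1178], [168.1, 180.5], [0.5851, -0.0564, 0.093], [0.5853, -0.0567, 0.0939])
([197, 164, 36, 34, 1104], [214.7, 180.7], [0.5814, -0.1009, 0.093], [0.5817, -0.1011, 0.0942])
([244, 164, 34, 34, 1109], [260.4, 180.8], [0.5779, -0.1445, 0.093], [0.5783, -0.1446, 0.0944])
```

View pics/w4.png

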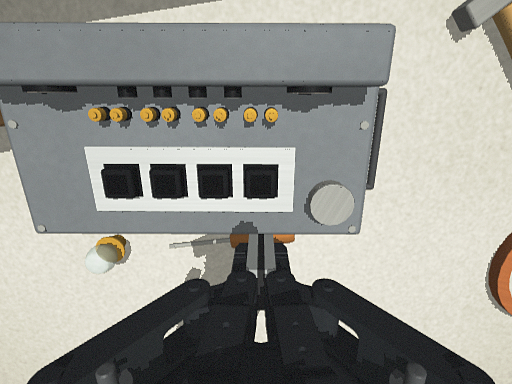

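View pics/s4.png

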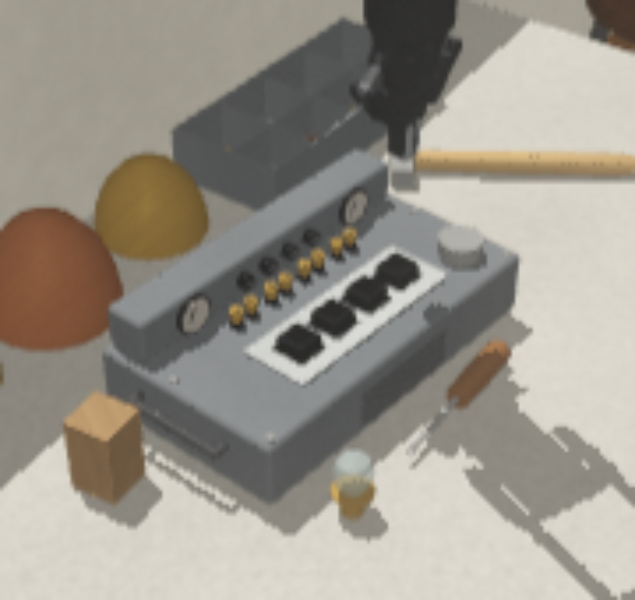

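All four caps are level (93.7–94.4 mm by the wrist camera's depth), the tin, screwdriver, bulb and carton are where they were, and the tool is clear.

```bash
python3 -c "
from rig import bot
print(bot.finish_job())"
```

```text
the job is handed in; nothing more can be done
None
```

The latched key was the rightmost one, key 4. I pressed it to its stop and let it go, and it now stands level with the other three.

- **Taps:** I tapped left to right and lifted off after each.

| Key | Force felt | Result |
|---|---|---|
| 1 | about 3.3 N | yielded about 3 mm, up |
| 2 | about 3.1 N | yielded about 2–3 mm, up |
| 3 | about 3.1 N | yielded about 2–3 mm, up |
| 4 | about 3.2 N | first touched about 5 mm lower, did not yield, latched |

- **Press:** After lifting off key 4, I pressed it until the force reached about 10.4 N. That is above the 7.4 N the spring gives at the stop, so it was fully down. I then released it and raised the tool about 125 mm.
- **Last checks:** The wrist camera's depth puts the four caps at 93.7, 93.9, 94.2 and 94.4 mm; key 4 read about 88.4 mm before. The wrist force is back to about zero. In the wrist and side pictures the tin, screwdriver, bulb and carton look unmoved. I did not recheck the rim, shell, hammer and cup one by one, but the arm stayed well above the bench. The clock read about 22 s at hand-in.
- **Disagreements:** The first top-camera colour estimate of the keys' x position was 3 mm off the wrist-camera depth measurement, so I used the depth. The caps read about 1 mm high by the wrist camera, while the contact forces put them up to about 1 mm low. Single force readings scattered by about 0.5 N, so the tap forces are averages.

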